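# Zero the packing scale with an empty jar on it

## Robot

A 6-joint arm with a two-finger parallel gripper is mounted at the origin on the work surface. World frame = base frame: x ahead of the robot, y to its left, z up, the work surface at z = 0. Lengths are in m, angles in rad, forces in N, time in s.
With the tool pointing down it reaches from about 0.325 to 1 m from the base axis. Payload 5.1 kg.
Tool frame: the origin (TCP) lies midway between the tips of the shut fingers; the grasp point (between the pads) lies 19 mm behind it; z points along the fingers, y is the line along which they close (so a half turn about z gives the same grasp; the last joint's range is limited). The gripper opens to 85 mm and grips with 20 to 120 N. Pads are 22 mm wide; open, the fingers measure 114 mm over their backs; the gripper's body (76 mm by 85 mm) begins 54 mm behind the grasp point. The pads swing forward as they close: fully open they stand 13 mm farther back than shut.
Start: joints at [1.115, 0.124, 1.65, -0, 1.367, -0.083], TCP at [0.237, 0.605, 0.231] pointing down, gripper open.
Joint ranges: [-2.61, 2.61], [-1.02, 2.33], [0.03, 2.71], [-1.35, 4.49], [0.32, 2.68], [-2.91, 2.91]. Speed limits (rad/s): [2.57, 2.57, 3.14, 3.14, 3.14, 3.14].

## Interface

Orientations are given as a unit quaternion [x, y, z, w].
In Python, from workcell import ctrl, eyes gives the robot as it stands. The module is installed in compiled form; this text tells all that it offers.
- The arm moves only by the shell command python3 -m handwheel 'ROWS' [OPENING] [FORCE]. ROWS is JSON, one flat list of numbers, 6 for each row, row after row: the shift along the tool's x, y, z in mm, then the turn, a rotation vector about the tool's x, y, z in degrees. A call has 1 to 8 rows; each row shifts and turns the commanded pose from where the row before left it, along the tool's axes as they then stand; what a row does not reach is not made up. A row lasts 1/12 s, in which the tool goes at most 41.7 mm and 7.16 degrees, less where a joint would pass 70% of its speed; a pose out of reach is approached as far as the arm can. A call is refused whole if a number of a shift passes 41.7 or a number of a turn 7.16, either way. A call with a gripper value outside its range is refused whole. OPENING is the closure, from 0 (fully open) to 1 (shut), set as the call begins (- or left out, the last holds). The fingers move at their own pace and stop on an object; FORCE is the grip in N (left out, the last holds). Time passes only in rows, so rows that do not move let the fingers close. It gives the time, the measured TCP pose, the force, the opening and the grip force at its end, in the units of the state.
- ctrl.sense(): the state, without advancing time (a new reading comes with each control period).
- eyes.read_camera(name): name is "side" or "top" or "wrist"; returns a dict with "frame" (420x560x3 uint8, red, green, blue), "fx", "fy", "cx", "cy" (pixels), "rvec" (rotation vector, rad) and "tvec" (3), from world to camera coordinates, as OpenCV has them. Camera axes: x right, y down, z forward; pixel columns grow to the right and rows downward; lengths in m; the calibration is good to about 2 mm. A picture is of the moment at which its call begins. There is no depth.
- ctrl.sign_off(): hands the job in; it is judged then, once.
The state is a dict: "time": time; "joint_positions": joint angles; "joint_velocities": joint speeds; "joint_efforts": joint torques, N m; "ee_pos": TCP position; "ee_rot": TCP orientation; "contact_force": force on the tool from outside, world axes, zero at the start; "moment": the same for the moment, N m; "gripper_width": opening from 0.0 (shut) to 1.0 (fully open); "grip_force": force on a finger pad.
Only numpy, scipy, OpenCV 4.12 (cv2) and the standard library are available. Lean on these libraries where they do the work, as an engineer would, in place of code of your own. Each camera call takes 0.05 s, during which the arm holds its last target. There are 200 camera calls.

## Task

Get the packing scale ready for filling: push the green-marked half of the black power rocker until it is fully over, then press the blue unit key fully in until it stays down, then press the yellow tare key all the way down and let it spring back up. Do not press the red key at any time, do not touch the pan or the jar and lid on it, and leave the other things beside the scale standing where they are.

Things in the scene. Friction and masses are not known exactly. Their poses are not given: they have to be found in the camera images.
- scale: grey bench scale, 300 (x) by 340 (y) by 55 mm high, fixed; origin at the centre of its underside, x away from the robot (yaw up to 0.35 rad), y left. Four key modules stand in a row on its top at x = -108 mm, y = +-36 and +-108 mm in this frame (near edge), each on a black base plate 64 by 44 by 3 mm; which is in which place varies. Display between keys and pan.
- pan: steel weighing pan, 190 (x) by 300 (y) mm, on the far part of the scale, its near edge 65 mm beyond the line of the keys; its top is 65 mm above the table, origin 55 mm above the table under its centre. Not to be touched.
- power (a joint): power rocker, rad: near 0 (up to 0.06 at the start) = off, the near green-marked half raised; 0.4 = fully on, the near half level. It turns about a level line along the scale's y, 63 mm above the table, stays where it is left and takes about 2 N on the mark (about 5 N 6 mm from the pivot).
- power_on (a point): point on the top of the near (towards the robot, scale's -x) half of the black V-shaped rocker, 17 mm from its pivot, at the green mark. The rocker is 56 mm long (28 mm each half) along the scale's x and 26 mm wide. The point starts about 72 mm above the table and sinks about 6 mm, to 66 mm (then that half is level), as the rocker goes over.
- unit (a joint): travel of the blue unit key, m: near 0 (up to 0.001 at the start) = out, 0.007 = fully in. It slides down against about 3 N of friction and stays where it is left.
- unit_top (a point): point at the centre of the top face of the round blue key, 28 mm across; it moves down with the key. z up. 72 mm above the table when out, 65 mm when in.
- tare (a joint): travel of the yellow tare key, m: 0 = up, 0.006 = fully down; a spring returns it, 1.5 N at the top and 5 N fully down.
- tare_top (a point): point at the centre of the top face of the square yellow key, 26 by 26 mm; it moves down with the key. z up. 72 mm above the table when up, 66 mm when down.
- clear (a joint): travel of the red key (clears the calibration; not to be pressed), m: 0 = up, 0.006 = down, sprung like the yellow one.
- clear_top (a point): point at the centre of the top face of the round red key, 28 mm across; it moves down with the key. z up. 72 mm above the table when up.
- jar: empty glass jar, open, 68 mm across, 75 mm high, standing loose on the pan; origin at the centre of its underside
- lid: brass-coloured jar lid, disc 70 mm across, 12 mm high, lying loose on the pan; origin at the centre of its underside
- jar_left: same kind of empty glass jar, on the table left of the scale
- jar_right: same kind of empty glass jar, on the table right of the scale near the keys
- lid_right: same kind of lid, on the table right of the scale
- honey: closed amber jar with brass-coloured cap, 68 mm across, 85 mm high, on the table left of the scale
- spoon: spoon lying on the table right of the scale, about along the scale's x

How it is judged:
On the way, in this order (a step that is already met when the one before it is completed fails the run):
1. the power rocker is pushed fully over to its green half (value of joint power above 0.33 rad), for 0.1 s.
2. then the blue unit key is pressed in (value of joint power above 0.33 rad and value of joint unit above 0.005 m), for 0.1 s.
3. then the yellow tare key is pressed down, scale on and unit key in (all of step 2 and value of joint tare above 0.0045 m), for 0.1 s.
At the end, for the whole second after the job is handed in: The rocker is fully on (over 0.33 of 0.4 rad), the blue key is in (over 5 of 7 mm), the yellow and red keys are up (within 1 mm), the jar and lid stand on the pan within 10 mm of where they were, and the things beside the scale are upright and within 20 mm of where they were (all of step 2 and value of joint each of tare, clear below 0.001 m and distance of each of jar, lid from where it was at the start of the episode below 0.01 m and angle between each of jar, lid, jar_left, jar_right, honey's own z axis and vertical below 0.1 rad and distance of each of jar_left, jar_right, lid_right, honey, spoon from where it was at the start of the episode below 0.02 m); the robot touches nothing.
It fails at once if the blue key is pressed while the power is not yet on (value of joint power below 0.3 rad and value of joint unit above 0.0035 m).
It fails at once if the yellow key is pressed before the power is on and the blue key is in (value of joint tare above 0.002 m and (value of joint power below 0.3 rad or value of joint unit below 0.0045 m)).
It fails at once if the red key is pressed (value of joint clear above 0.002 m).
It fails at once if the robot touches the pan, or the jar or lid on it (contact force between any of the fingers, the arm and pan above 0.5 N or contact force between any of the fingers, the arm and jar above 0.5 N or contact force between any of the fingers, the arm and lid above 0.5 N).
It fails at once if the jar or lid on the pan is shifted or lifted by more than 10 mm, or something beside the scale by more than 20 mm (distance of any of jar, lid from where it was at the start of the episode above 0.01 m or distance of any of jar_left, jar_right, lid_right, honey, spoon from where it was at the start of the episode above 0.02 m).
It also fails if it takes over 40 s, if anything falls off the work surface, if the arm or the gripper's body presses on something with over 40 N, if the wrist force passes 120 N, or if a joint passes its speed limit or range.

## Working session

There is one attempt and no reset: what is moved stays moved. The work goes in short steps, Python scripts to look and compute and a shell command to move; the robot and the scene stay as the last step left them, time stands still between calls to the robot, and variables do not carry over. Pictures are saved under pics/ and viewed, at most 10 in all, crops included, and the job is handed in when it is done.

```bash
mkdir -p pics
cat > h.py <<'E'
import numpy as np, cv2
from workcell import ctrl, eyes
def grab(n,f):
    c=eyes.read_camera(n); cv2.imwrite(f'pics/{f}.png',c['frame'][:,:,::-1]); 
    np.savez(f'pics/{f}.npz',**{k:np.array(v) for k,v in c.items()}); return c
def back(f,u,v,z):
    c=np.load(f'pics/{f}.npz'); R=cv2.Rodrigues(c['rvec'].astype(float))[0]; t=c['tvec'].ravel()
    d=R.T@np.array([(u-c['cx'])/c['fx'],(v-c['cy'])/c['fy'],1.]); o=-R.T@t
    return o+d*(z-o[2])/d[2]
E
python3 - <<'E'
from h import *
grab('top','t0');s=ctrl.sense();print(s['ee_pos'],s['ee_rot'],s['contact_force'],s['time'])
im=cv2.imread('pics/t0.png');cv2.imwrite('pics/t0b.png',cv2.resize(im,(800,600),interpolation=cv2.INTER_CUBIC))
E
```

```text
[0.23648129 0.60479737 0.23005735] [ 1.85314575e-01  9.82678688e-01 -1.01417431e-03 -2.74392740e-04] [ 0.10446256 -0.22590089  0.69722319] 0.05
```

View pics/t0b.png

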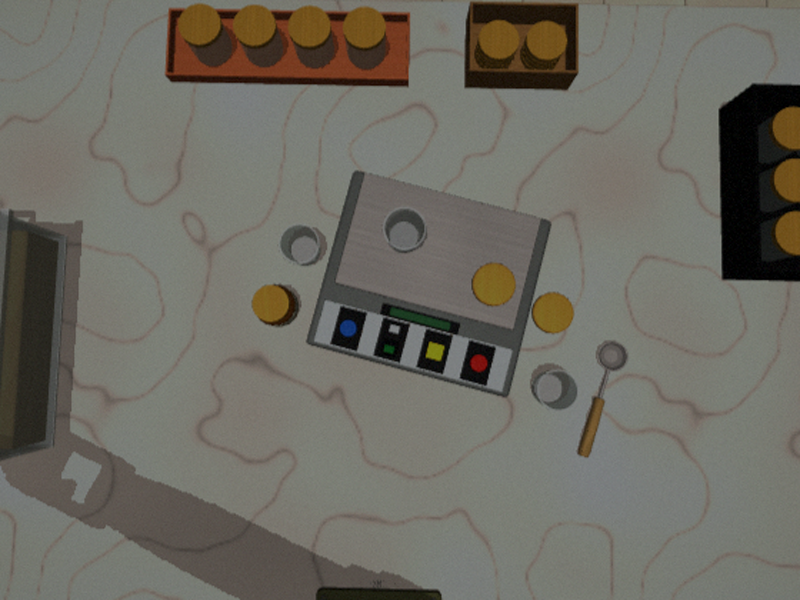

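The top view (800x600 scale) shows the key row, left to right: blue key (347,328), rocker (391,340) with its green mark at (389,349), yellow (434,351), red (479,363). The jar and lid are on the pan behind them.

Run:
```python
from h import *
from scipy.spatial.transform import Rotation as R
k=.7
P={n:back('t0',u*k,v*k,z) for n,u,v,z in [('unit',347.5,328,.072),('mark',389,349.5,.072),('tare',434.5,351.5,.072),('red',479,363,.072)]}
for n in P: print(n,P[n].round(4))
d=P['unit']-P['red']; yaw=np.arctan2(-d[0],d[1]); print('yaw',yaw,np.linalg.norm(d))
c=(P['unit']+P['red'])/2;X=np.array([np.cos(yaw),np.sin(yaw),0]);Y=np.array([-X[1],X[0],0])
for n in P: print(n,'local',(P[n]-c)@X,(P[n]-c)@Y)
s=ctrl.sense();M=R.from_quat(s['ee_rot']).as_matrix();print(M.round(3))
for n in P: print(n,'tool mm',(M.T@(P[n]-s['ee_pos'])*1000).round(1))
```

```text
unit [0.5274 0.058  0.072 ]
mark [ 0.4947 -0.0092  0.072 ]
tare [ 0.4933 -0.0817  0.072 ]
red [ 0.4768 -0.1528  0.072 ]
yaw -0.23568559017916413 0.21670128156458246
unit local -3.351318632130337e-18 0.10835064078229123
mark local -0.016078253110104218 0.0354089590447359
tare local -0.0005287909810920105 -0.0354488972614556
red local 3.351318632130337e-18 -0.10835064078229123
[[-0.931  0.364 -0.001]
 [ 0.364  0.931 -0.002]
 [ 0.    -0.002 -1.   ]]
unit tool mm [-470.1 -403.   158.8]
mark tool mm [-464.1 -477.5  159. ]
tare tool mm [-489.2 -545.5  159.1]
red tool mm [-499.7 -617.7  159.3]
```

```bash
python3 -m handwheel '[0,0,0,0,0,-4,0,0,0,0,0,-4,-24,-33,0,0,0,0,-24,-33,0,0,0,0,-24,-33,0,0,0,0,-24,-33,0,0,0,0,-24,-33,0,0,0,0,-24,-33,0,0,0,0]' 1 60
python3 -m handwheel '[-24,-33,0,0,0,0,-24,-33,0,0,0,0,-24,-33,0,0,0,0,-24,-33,0,0,0,0,-24,-33,0,0,0,0,-24,-33,0,0,0,0,-24,-33,0,0,0,0,-24,-33,0,0,0,0]'
cat > g.py <<'E'
from h import *; import sys
from scipy.spatial.transform import Rotation as R
k=.7;b=lambda u,v:back('t0',u*k,v*k,.072)
P={'unit':b(347.5,328),'mark':b(389,349.5)+[-.0019,.0005,0],'tare':b(434.5,351.5)}
s=ctrl.sense();M=R.from_quat(s['ee_rot']).as_matrix();X=np.array([.972,-.2335,0]);print(M.round(3).tolist(),s['ee_pos'],s['contact_force'],s['time'])
for n in P: print(n,'tool mm',(M.T@(P[n]-s['ee_pos'])*1000).round(1))
E
python3 g.py
```

```text
time: 0.72
ee_pos: [0.331, 0.3774, 0.2305]
ee_rot: [0.116, 0.993, -0.0, -0.0]
contact_force: [0.4, 0.0, 0.1]
gripper_width: -0.0
grip_force: 0.0
time: 1.38
ee_pos: [0.4568, 0.0762, 0.2309]
ee_rot: [0.116, 0.993, 0.0, -0.0]
contact_force: [0.4, 0.7, 0.8]
gripper_width: 0.001
grip_force: 0.0
[[-0.973, 0.231, -0.0], [0.231, 0.973, 0.0], [0.0, -0.0, -1.0]] [0.45683539 0.07618889 0.23086108] [0.44271633 0.74095483 0.81709682] 1.3833
unit tool mm [-72.9  -1.4 158.8]
mark tool mm [-54.7 -74.3 158.8]
tare tool mm [ -72.  -145.2  158.8]
```

```bash
python3 -m handwheel '[-20,-20,0,0,0,0,-20,-20,0,0,0,0,0,-5,20,0,0,0,0,0,35,0,0,0,0,0,35,0,0,0,0,0,25,0,0,0,0,0,0,0,0,0,0,0,0,0,0,0]'
python3 g.py
```

```text
time: 2.05
ee_pos: [0.4839, 0.0252, 0.1146]
ee_rot: [0.116, 0.993, -0.0, -0.002]
contact_force: [0.4, -0.4, 0.2]
gripper_width: 0.004
grip_force: 0.0
[[-0.973, 0.231, -0.004], [0.231, 0.973, 0.0], [0.004, -0.001, -1.0]] [0.48391593 0.02523227 0.11464979] [ 0.37593864 -0.36117887  0.20635558] 2.05
unit tool mm [-34.9  41.9  42.5]
mark tool mm [-16.7 -30.9  42.6]
tare tool mm [ -34.  -101.9   42.6]
```

```bash
python3 -m handwheel '[-8,-15,0,0,0,0,-9,-16,0,0,0,0,0,0,12,0,0,0,0,0,5,0,0,0,0,0,0,0,0,0,0,0,0,0,0,0]'
python3 g.py
python3 - <<'E'
from h import *
a=grab('side','s1')['frame'];b=grab('wrist','w1')['frame']
cv2.imwrite('pics/c1.png',cv2.resize(np.hstack([a,b])[:,:,::-1],(800,300),interpolation=cv2.INTER_AREA))
E
```

```text
time: 2.55
ee_pos: [0.4945, -0.0083, 0.0993]
ee_rot: [0.116, 0.993, 0.0, -0.0]
contact_force: [-0.1, -0.4, 0.7]
gripper_width: -0.001
grip_force: 0.0
[[-0.973, 0.231, -0.001], [0.231, 0.973, 0.0], [0.001, 0.0, -1.0]] [ 0.49451389 -0.00828939  0.09929859] [-0.13450075 -0.38097689  0.70443686] 2.55
unit tool mm [-16.7  72.   27.3]
mark tool mm [ 1.5 -0.8 27.3]
tare tool mm [-15.8 -71.8  27.3]
```

View pics/c1.png

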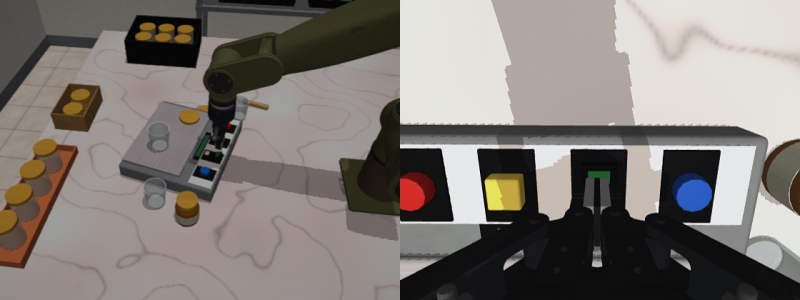

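The side view shows the fingers over the rocker. In the wrist view the shut tips are on the green mark at about (598,178), between yellow (505,192) and blue (692,195). Pressing now.

```bash
python3 -m handwheel '[1.5,-1,12,0,0,0,0,0,10,0,0,0,0,0,4,0,0,0,0,0,3,0,0,0,0,0,2,0,0,0,0,0,2,0,0,0,0,0,0,0,0,0,0,0,0,0,0,0]'
python3 g.py
```

```text
time: 3.32
ee_pos: [0.4934, -0.0096, 0.0664]
ee_rot: [0.116, 0.993, -0.0, 0.0]
contact_force: [0.0, -0.5, -0.0]
gripper_width: -0.002
grip_force: 0.0
[[-0.973, 0.231, 0.001], [0.231, 0.973, -0.0], [-0.001, 0.0, -1.0]] [ 0.4934399  -0.00962633  0.06640396] [ 0.01386128 -0.47630167 -0.00835124] 3.3167
unit tool mm [-17.4  73.6  -5.6]
mark tool mm [ 0.8  0.7 -5.6]
tare tool mm [-16.5 -70.2  -5.6]
```

```bash
python3 -m handwheel '[0,0,1,0,0,0,0,0,1,0,0,0,0,0,0,0,0,0,0,0,0,0,0,0]'
```

```text
time: 3.65
ee_pos: [0.4936, -0.0096, 0.0659]
ee_rot: [0.116, 0.993, -0.0, 0.0]
contact_force: [-4.8, 0.1, 9.5]
gripper_width: -0.002
grip_force: 4.7
```

Hit the stop at z = 66 mm with about 10 N, so the rocker is over. Lifting and moving over blue.

```bash
python3 -m handwheel '[0,0,0,0,0,0,0,0,-15,0,0,0,0,0,-20,0,0,0,-8,36,0,0,0,0,-9.5,37,0,0,0,0,0,0,0,0,0,0,0,0,0,0,0,0,0,0,0,0,0,0]'
python3 g.py
python3 - <<'E'
from h import *
b=grab('wrist','w2')['frame']
cv2.imwrite('pics/c2.png',b[:,:,::-1])
E
```

```text
time: 4.32
ee_pos: [0.5267, 0.0575, 0.099]
ee_rot: [0.116, 0.993, -0.0, -0.0]
contact_force: [-0.3, 0.1, -1.2]
gripper_width: -0.002
grip_force: 0.0
[[-0.973, 0.23, -0.001], [0.23, 0.973, -0.0], [0.001, -0.0, -1.0]] [0.52672328 0.05745812 0.09897358] [-0.33960002  0.09367586 -1.21225227] 4.3167
unit tool mm [-0.5  0.6 27. ]
mark tool mm [ 17.7 -72.2  27. ]
tare tool mm [   0.5 -143.2   27. ]
```

View pics/c2.png

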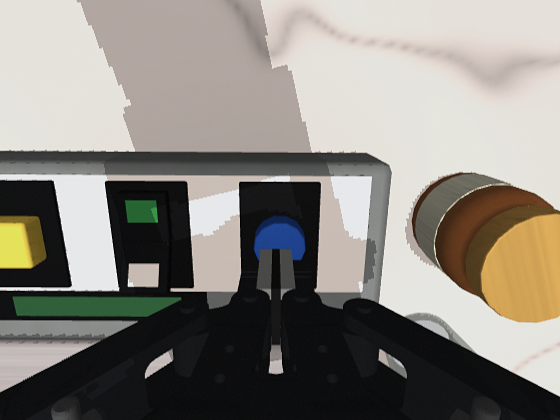

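The wrist view shows the rocker's green half level at (142,211), its white far half raised at (143,275), and the tips over the blue key (279,243). Pressing blue.

```bash
python3 -m handwheel '[0,0,12,0,0,0,0,0,12,0,0,0,0,0,4,0,0,0,0,0,3,0,0,0,0,0,2,0,0,0,0,0,2,0,0,0,0,0,1,0,0,0,0,0,0,0,0,0]'
python3 -m handwheel '[0,0,0,0,0,0,0,0,0,0,0,0]'
```

```text
time: 5.03
ee_pos: [0.5267, 0.0571, 0.0648]
ee_rot: [0.116, 0.993, -0.0, -0.001]
contact_force: [-8.6, -1.2, 11.7]
gripper_width: 0.004
grip_force: 5.9
time: 5.2
ee_pos: [0.5267, 0.0571, 0.0648]
ee_rot: [0.116, 0.993, -0.0, -0.001]
contact_force: [-6.9, -1.7, 11.9]
gripper_width: -0.001
grip_force: 5.5
```

Bottomed at z = 64.8 mm with 12 N. Lifting and going to yellow, high over the rocker.

```bash
python3 -m handwheel '[0,0,-15,0,0,0,0,0,-21,0,0,0,0,-36,0,0,0,0,0,-36,0,0,0,0,0,-36,0,0,0,0,0,-35.5,0,0,0,0,0,0,0,0,0,0,0,0,0,0,0,0]'
python3 -m handwheel '[0,0,0,0,0,0,0,0,0,0,0,0]'; python3 g.py
python3 - <<'E'
from h import *
b=grab('wrist','w3')['frame']
cv2.imwrite('pics/c3.png',b[:,:,::-1])
E
```

```text
time: 5.87
ee_pos: [0.4937, -0.0836, 0.0994]
ee_rot: [0.118, 0.993, 0.0, 0.0]
contact_force: [-0.5, -0.1, 0.0]
gripper_width: -0.001
grip_force: 0.0
time: 6.03
ee_pos: [0.4941, -0.0814, 0.0992]
ee_rot: [0.116, 0.993, 0.0, 0.0]
contact_force: [-0.4, 0.1, -0.9]
gripper_width: 0.003
grip_force: 0.0
[[-0.973, 0.23, 0.0], [0.23, 0.973, 0.0], [-0.0, 0.0, -1.0]] [ 0.49405993 -0.08139047  0.09923773] [-0.38152527  0.09139839 -0.87198611] 6.0333
unit tool mm [ -0.4 143.3  27.3]
mark tool mm [17.9 70.4 27.3]
tare tool mm [ 0.7 -0.5 27.2]
```

View pics/c3.png

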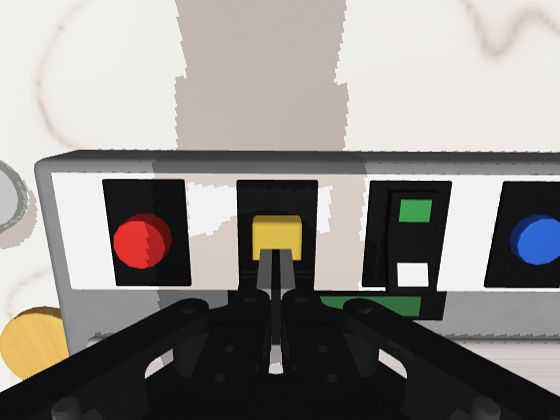

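The tips are over the yellow key (277,238). The rocker is still on (green at 415,210), blue (540,238) sits lower, and red is clear at (141,241). Pressing yellow, holding, then releasing.

```bash
python3 -m handwheel '[0,0,12,0,0,0,0,0,12,0,0,0,0,0,4,0,0,0,0,0,3,0,0,0,0,0,2,0,0,0,0,0,2,0,0,0,0,0,0,0,0,0,0,0,0,0,0,0]'
python3 -m handwheel '[0,0,0,0,0,0,0,0,0,0,0,0,0,0,0,0,0,0]'
```

```text
time: 6.75
ee_pos: [0.4935, -0.0815, 0.0659]
ee_rot: [0.116, 0.993, 0.001, -0.001]
contact_force: [-8.0, 4.3, 13.5]
gripper_width: 0.002
grip_force: 7.0
time: 7.0
ee_pos: [0.4935, -0.0815, 0.0659]
ee_rot: [0.116, 0.993, 0.001, -0.001]
contact_force: [-6.8, 4.3, 14.7]
gripper_width: -0.005
grip_force: 6.9
```

```bash
python3 -m handwheel '[0,0,-10,0,0,0,0,0,-30,0,0,0,0,0,-35,0,0,0,0,0,-35,0,0,0,30,0,0,0,0,0,30,0,0,0,0,0,30,0,0,0,0,0,0,0,0,0]'
python3 -m handwheel '[0,0,0,0,0,0,0,0,0,0,0,0,0,0,0,0,0,0]'
python3 - <<'E'
from h import *
a=grab('wrist','w4')['frame'];b=grab('top','t4')['frame']
cv2.imwrite('pics/c4.png',np.hstack([cv2.resize(a,(400,300)),cv2.resize(b[110:290,170:410],(400,300))])[:,:,::-1])
E
```

```text
time: 7.25
ee_pos: [0.4935, -0.0815, 0.0659]
ee_rot: [0.116, 0.993, 0.001, -0.001]
contact_force: [-8.4, 4.8, 13.8]
gripper_width: 0.003
grip_force: 6.9validation failed for argument at $...
```

View pics/c4.png

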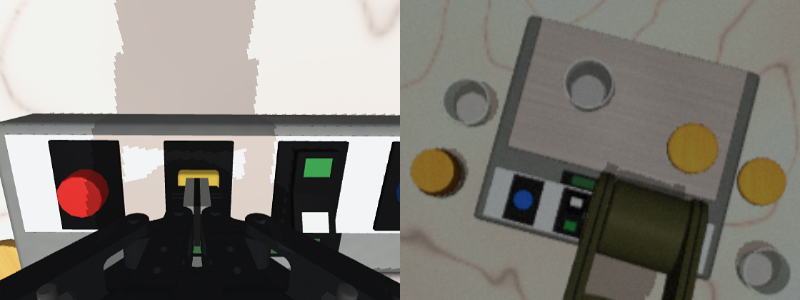

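The retract was refused because I miscounted the list. The arm still holds yellow down at (197,180), and everything else is in place. Retyping it.

```bash
python3 -m handwheel '[0,0,-10,0,0,0,0,0,-30,0,0,0,0,0,-35,0,0,0,0,0,-35,0,0,0,30,0,0,0,0,0,30,0,0,0,0,0,30,0,0,0,0,0]'
python3 -m handwheel '[0,0,0,0,0,0,0,0,0,0,0,0,0,0,0,0,0,0]'
python3 - <<'E'
from h import *
a=grab('wrist','w5')['frame'];b=grab('top','t5')['frame']
cv2.imwrite('pics/c5.png',np.hstack([cv2.resize(a,(400,300)),cv2.resize(b[110:290,170:410],(400,300))])[:,:,::-1])
E
```

```text
time: 7.93
ee_pos: [0.4059, -0.0614, 0.1751]
ee_rot: [0.116, 0.993, -0.0, 0.001]
contact_force: [-0.8, -0.6, -0.1]
gripper_width: -0.001
grip_force: 0.0
time: 8.18
ee_pos: [0.4067, -0.0616, 0.1746]
ee_rot: [0.116, 0.993, -0.0, 0.001]
contact_force: [0.1, -0.1, 0.8]
gripper_width: -0.001
grip_force: 0.0
```

View pics/c5.png

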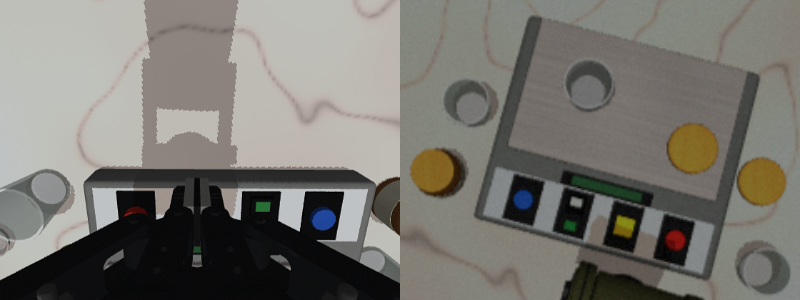

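The arm is clear. In the top crop the rocker is on (570,212), blue is in (522,200), yellow is up (624,227), red is untouched (676,240), and nothing else has moved.

```bash
python3 -c "
from workcell import ctrl
print(ctrl.sign_off())"
```

```text
the job is handed in; nothing more can be done
None
```

I switched the rocker fully on, pressed the blue key fully in, pressed the yellow key down and released it, and handed the job in at about 8 s; the last camera views showed nothing else moved, and the sign-off gave no verdict.

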